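# Clamp a marble moulding for scanning with the torque knob

## Task

Pick up the tall stepped marble moulding and stand it upright between the two jaws of the clamp on the black turntable, its flat sides facing the jaws squarely, and let go of it. Then tighten the clamp by turning its bar knob clockwise (seen from above) until the clutch clicks over, and stop there: turning hard on past the click overloads the old marble. Leave the moulding clamped upright, take the gripper away, and leave everything else on the table where it is.

Things in the scene. Friction and masses are not known exactly. Their poses are not given: they have to be found in the camera images.
- moulding_mid (a point): Loose white marble moulding, the tallest of three marble pieces: 62 mm tall (a scar on top reaches 66), about 0.24 kg, upright. 48 mm long (x), 36 mm thick (y); a groove runs round it 26 to 33 mm up. Point: centre line, 31 mm above the underside; z up. Grasp its flat ends, 48 mm apart along x, 33 to 60 mm up. The faces 36 mm apart along y go against the jaws, either way round.
- seat (a point): Where the moulding goes: point on the flat top of the clamp's aluminium bed plate, 34 mm above the table, between the jaws. z up, y the clamping direction (sliding jaw to back jaw), x along the jaws' faces. A moulding centred here, y along this y, touches neither jaw. The jaws are 50 mm long in x, 24 mm high above the bed, cork faced. The clamp is bolted to the turntable.
- station: The black turntable, 260 mm across, 22 mm high, fixed (does not turn); origin under its centre, axes as the seat's. The clamp's back jaw, at +y, has its face 22.5 to 30.5 mm from the seat point: the last user set it, it is not reported and does not move in use. An end block stands behind it.
- jaw: The sliding jaw; origin at the middle of its cork face's lower edge, face looking along +y. It starts 22.5 mm from the seat at -y and moves along +y, 9 mm per rad of knob turn, 26 mm at most, pushing the moulding over the bed against the back jaw. The cork face is sprung (12 N per mm). The jaw stays where it is left.
- knob_grip (a point): The torque knob: black upright bar 44 mm long, 14 mm wide, 40 mm high with a round foot (36 mm diameter, lowest 6 mm), on a vertical axis 95 mm from the seat at -y. Point: on the axis, 29 mm above the knob's underside, the height to grip; x along the bar, z up. Clockwise from above closes the jaw. Start to click takes about 1.7 to 2.6 rad, so two grasps; it stays where let go.
- clutch (a point): Fixed point on the knob's axis, on the housing's top (54 mm above the table); axes as the seat's. Clutch: while the jaw travels, the knob drags with some 0.15 to 0.2 N m (standing still, friction may leave any torque up to that, either way). With the moulding held by both jaws it climbs over some 0.25 rad to 0.3 to 0.38 N m (about 20 N at the jaw); there the clutch yields and the torque falls.
- notch (a point): Fixed point on top of the housing, beside the knob. Past the yield the torque falls to about zero in 0.35 rad; just after, 0.43 rad past the yield, the clutch drops into a notch: clicked. Let go past zero, it stays clicked; sooner, it springs back. From the notch on it is firm again and the torque rises anew, some 0.1 N m per 0.1 rad: 0.15 rad too far can overload the marble (over 40 N at the jaw).
- drum: Bystander: a low fluted marble drum, 58 mm diameter, 34 mm high, loose; origin under its centre.
- slab: Bystander: a flat marble slab 66 x 46 mm, 28 mm high with a step, loose; origin under its centre.
- jar: Bystander: a jar with a metal cap, 60 mm diameter, 75 mm high, loose; origin under its centre.
- cup: Bystander: a white cup, 76 mm diameter, 85 mm high, loose; origin under its centre.
- brush: Bystander: a brush lying on the table, loose.
- spatula: Bystander: a spatula lying on the table, loose.
- arrow: Bystander: a flat black rubber arrow marker, 6 mm thick, about 57 mm long, loose.
Mind the look-alikes: they are no part of the job. What is shaped like the part that bears moulding_mid but red is not meant.

How it is judged:
By the outcome, as a careful person would: the job done as asked, in the order asked, and still so for the second after the job is handed in, with the robot touching nothing.
It also fails if it takes over 72 s, if anything falls off the work surface, if the arm or the gripper's body presses on something with over 40 N, if the wrist force passes 120 N, or if a joint passes its speed limit or range.

## Robot

A 6-joint arm with a two-finger parallel gripper is mounted at the origin on the work surface. World frame = base frame: x ahead of the robot, y to its left, z up, the work surface at z = 0. Lengths are in m, angles in rad, forces in N, time in s.
With the tool pointing down it reaches from about 0.375 to 0.925 m from the base axis. Payload 5.7 kg.
Tool frame: the origin (TCP) lies at the very end of the fingers, on their centre line; the grasp point (between the pads) lies 19 mm behind it; z points along the fingers, y is the direction in which the jaws open and shut (so a half turn about z gives the same grasp; the last joint's range is limited). The gripper opens to 88 mm and grips with 3 to 60 N. Pads are 20 mm wide; open, the fingers measure 115 mm over their backs; the gripper's body (75 mm by 178 mm) begins 61 mm behind the grasp point.
Start: joints at [-1.295, 0.359, 1.51, -0, 1.272, -0.115], TCP at [0.229, -0.555, 0.223] pointing down, gripper open.
Joint ranges: [-2.97, 2.97], [-1.01, 2.36], [0.21, 2.38], [-0.96, 4.11], [0.2, 2.71], [-2.98, 2.98]. Speed limits (rad/s): [2.39, 2.39, 3.14, 3.14, 3.14, 3.14].

## Interface

Orientations are given as a unit quaternion [x, y, z, w].
In Python, from bench import * gives the robot as it stands. Calls block until the motion is done:
- movep(position, orientation): joint-space move of the TCP to a pose.
- move_straight(position, attitude=None, speed=0.15, f_stop=None): straight line of the TCP; attitude=None keeps the orientation; speed is the mean speed in m/s. With f_stop (N) it stops when the force on the tool has changed by that much, and returns True; else False.
- move_j(angles): joint-space move.
- command_gripper(opening): finger opening in m; the grip force is fixed at half the most; returns when the fingers have stopped.
- hold(seconds).
- ik(position, orientation): joint angles nearest the present ones, or None.
- observe(): the state.
- get_image(name): name is "side" or "top"; returns a dict with "image" (420x560x3 uint8, red, green, blue), "intrinsics" (3x3 intrinsics, pixels), "rvec" (rotation vector, rad) and "tvec" (3), from world to camera coordinates, as OpenCV has them. Camera axes: x right, y down, z forward; pixel columns grow to the right and rows downward; lengths in m; the calibration is good to about 2 mm. A picture is of the moment at which its call begins. There is no depth.
A pose or a line that the arm cannot do raises IKError and nothing moves.
- close_job(): hands the job in, once; it reports no verdict.
The state is a dict: "t": time; "joint_positions": joint angles; "joint_vel": joint speeds; "effort": joint torques, N m; "ee_pos": TCP position; "eef_rot": TCP orientation; "wrist_force": force on the tool from outside, world axes, zero at the start; "moment": the same for the moment, N m; "finger_gap": finger opening in m.
Only numpy, scipy, OpenCV 4.12 (cv2) and the standard library are available. Lean on these libraries where they do the work, as an engineer would, in place of code of your own. Each camera call takes 0.05 s, during which the arm holds its last target.

## Working session

There is one attempt and no reset: what is moved stays moved. The work goes in short steps, each a Python script; the robot and the scene stay as the last script left them, time stands still between calls to the robot, and variables do not carry over. Pictures are saved under pics/ and viewed, and the job is handed in when it is done.

```bash
ls; mkdir -p pics; python3 - <<'E'
from bench import *
import cv2
s=observe();print(s)
for n in("side","top"):
    d=get_image(n);cv2.imwrite(f"pics/{n}0.png",d["image"][:,:,::-1]);print(n,d["intrinsics"],d["rvec"],d["tvec"])
E
```

```text
pics
{'t': 0.0, 'joint_positions': array([-1.29507624e+00,  3.59537074e-01,  1.51142689e+00,  3.94619417e-06,
        1.27251557e+00, -1.15122718e-01]), 'joint_vel': array([ 0.00138694, -0.00109755, -0.00148284,  0.00241924,  0.00046041,
        0.00093847]), 'effort': array([-3.23913519e-03, -5.15385926e+01, -2.70731843e+01,  6.73912419e-02,
        3.50117648e-02, -1.11172208e-04]), 'ee_pos': array([ 0.2283709 , -0.55408394,  0.22179263]), 'eef_rot': array([ 9.80965605e-01,  1.94179279e-01, -7.37963534e-05, -9.40552446e-04]), 'wrist_force': array([ 0.26386062,  0.03194243, -0.10055976]), 'moment': array([ 0.02637892,  0.01932228, -0.04091391]), 'finger_gap': 0.08779318661079771}
side [[512.41293239   0.         275.41380256]
 [  0.         512.41293239 215.00777305]
 [  0.           0.           1.        ]] [ 0.8037987  -2.52384777  1.12814133] [0.44088978 0.32399727 1.31783736]
top [[389.28989994   0.         282.64151312]
 [  0.         389.28989994 211.8200036 ]
 [  0.           0.           1.        ]] [ 2.14878807 -2.14038584  0.15294889] [-0.04596397  0.55068569  0.97866319]
```

View pics/side0.png

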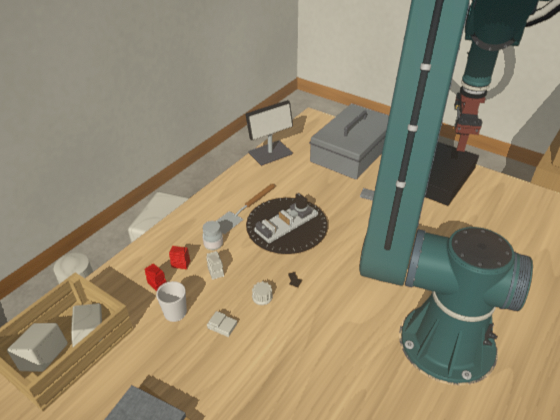

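View pics/top0.png

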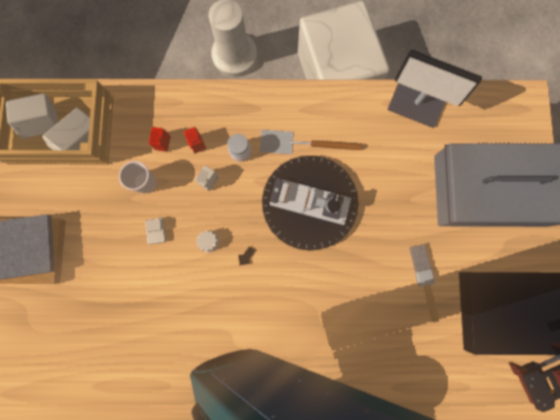

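Candidates for the moulding are the white upright piece at side (215,265) / top (206,178), and two red pieces at side (155,277) and (180,258). The white piece fits: it is white and the tallest. The drum at side (262,293) and the slab at (222,323) are too low. I'll enlarge crops to confirm this.

```bash
python3 - <<'E'
import cv2,numpy as np
s=cv2.imread("pics/side0.png");t=cv2.imread("pics/top0.png")
def c(im,x0,y0,x1,y1,k,n): cv2.imwrite(n,cv2.resize(im[y0:y1,x0:x1],None,fx=k,fy=k,interpolation=cv2.INTER_CUBIC))
c(s,140,230,240,305,8,"pics/c_s_m.png")
c(t,180,155,240,200,12,"pics/c_t_m.png")
c(s,240,185,340,255,8,"pics/c_s_c.png")
c(t,258,150,362,254,5.7,"pics/c_t_c.png")
E
```

```text
(no output)
```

View pics/c_s_m.png

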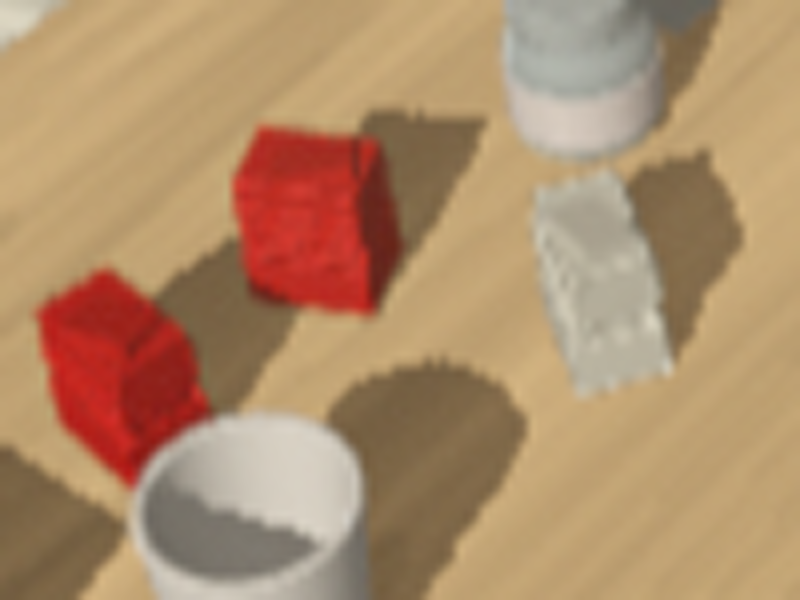

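View pics/c_t_m.png

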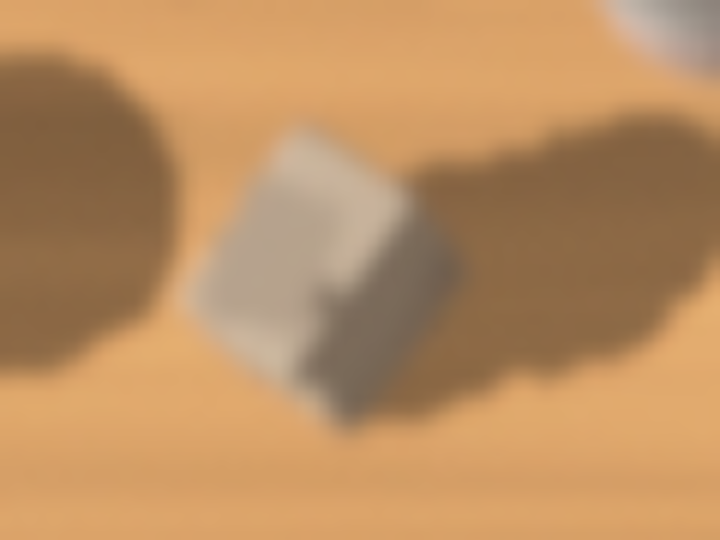

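View pics/c_s_c.png

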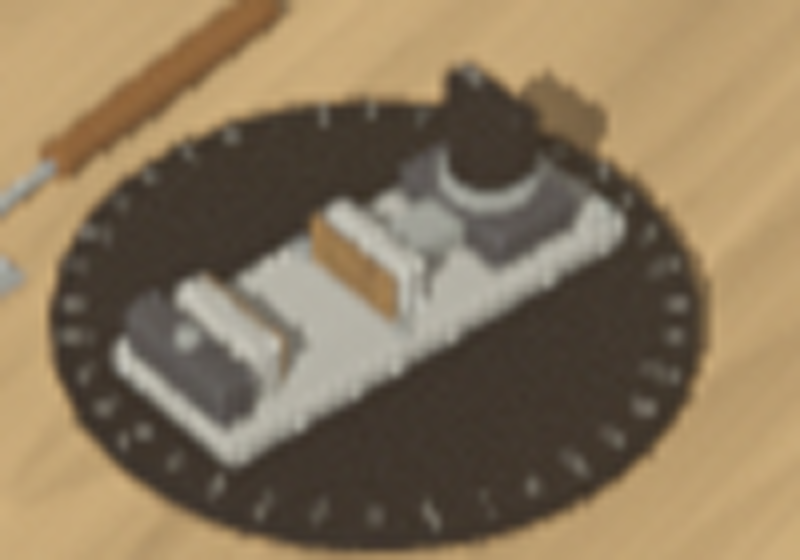

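View pics/c_t_c.png

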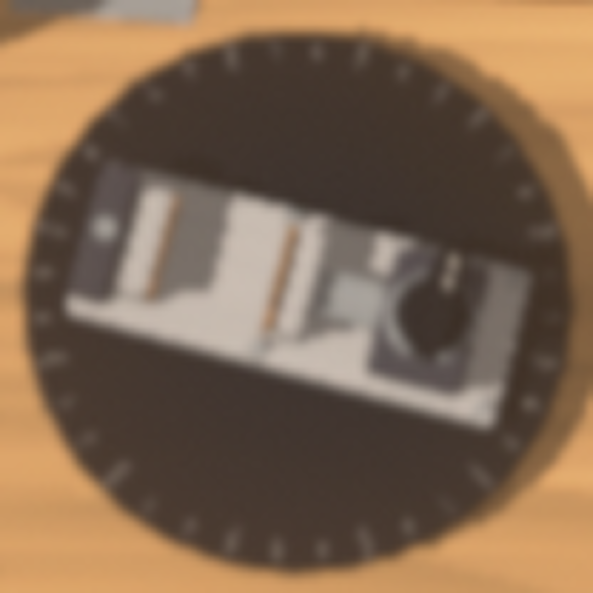

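The white piece at side (215,265) / top (206,178) is upright with its groove visible, so it is the moulding. The clamp's sliding jaw (cork facing left) and back jaw are visible, but the direction of the knob's bar is unclear. I'll stretch the contrast to see it.

```bash
cat > h.py <<'E'
import numpy as np,cv2
from scipy.spatial.transform import Rotation as R
CAL={"side":(np.array([[512.41293239,0,275.41380256],[0,512.41293239,215.00777305],[0,0,1]]),np.array([0.8037987,-2.52384777,1.12814133]),np.array([0.44088978,0.32399727,1.31783736])),
"top":(np.array([[389.28989994,0,282.64151312],[0,389.28989994,211.8200036],[0,0,1]]),np.array([2.14878807,-2.14038584,0.15294889]),np.array([-0.04596397,0.55068569,0.97866319]))}
def proj(n,P):
    K,r,t=CAL[n];return cv2.projectPoints(np.atleast_2d(np.float64(P)),r,t,K,None)[0][:,0]
def ray(n,uv,z):
    K,r,t=CAL[n];M=cv2.Rodrigues(r)[0];c=-M.T@t
    uv=np.atleast_2d(np.float64(uv));d=np.c_[uv,np.ones(len(uv))]@np.linalg.inv(K).T@M
    return c+d*((z-c[2])/d[:,2])[:,None]
def tri(a,b):  # a top px, b side px
    P=[]
    for n in("top","side"):
        K,r,t=CAL[n];P.append(K@np.c_[cv2.Rodrigues(r)[0],t])
    X=cv2.triangulatePoints(P[0],P[1],np.float64(a).reshape(2,1),np.float64(b).reshape(2,1))[:,0];return X[:3]/X[3]
def crop(im,x0,y0,x1,y1,k,n,g=1.0):
    c=cv2.resize(im[y0:y1,x0:x1],None,fx=k,fy=k,interpolation=cv2.INTER_CUBIC)
    cv2.imwrite(n,np.uint8(255*(c/255.)**g))
E
python3 - <<'E'
from h import *
s=cv2.imread("pics/side0.png");t=cv2.imread("pics/top0.png")
crop(s,285,190,325,222,14,"pics/k_s.png",.45);crop(t,318,188,358,220,14,"pics/k_t.png",.45)
a=cv2.imread("pics/k_s.png");b=cv2.imread("pics/k_t.png");h=min(a.shape[0],b.shape[0])
o=np.hstack([a[:h],b[:h]]);cv2.imwrite("pics/k.png",cv2.resize(o,None,fx=.71,fy=.71))
E
```

```text
(no output)
```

View pics/k.png

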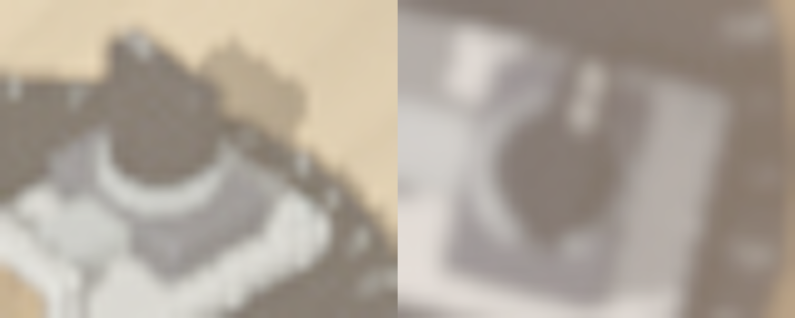

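```bash
python3 - <<'E'
from h import *
for n in CAL:
    K,r,t=CAL[n];print(n,-cv2.Rodrigues(r)[0].T@t)
t=cv2.imread("pics/top0.png");g=cv2.cvtColor(t,cv2.COLOR_BGR2HSV)
# turntable: dark region
m=np.uint8((g[:,:,2]<95)*255);m[:150]=0;m[255:]=0;m[:,:255]=0;m[:,365:]=0
c=max(cv2.findContours(m,0,1)[0],key=cv2.contourArea);h=cv2.convexHull(c);e=cv2.fitEllipse(h);print("ell",e, ray("top",e[0],.022))
def cv(x,y):return (x/5.7+258-.4,y/5.7+150-.4)
# bed outline corners from the crop
B=[cv(68,310),cv(492,428),cv(530,268),cv(105,165)]
print("bed",ray("top",B,.034).round(4))
k=ray("top",[(337.1,194.2),(336.3,200.6),(333.3,212)],.094);print("mark",k.round(4))
sm=ray("side",[(299.1,194.5)],.094);print("side mark",sm.round(4))
# jaw corners top: back jaw cork 
J=ray("top",[cv(177,200),cv(150,297),cv(294,228),cv(268,328)],.058);print("jaw cork tops",J.round(4))
E
```

```text
side [-0.10216503  0.87477006  1.12267225]
top [ 0.40332225 -0.04710359  1.04797971]
ell ((310.3714599609375, 202.46737670898438), (92.91023254394531, 94.96186065673828), 100.4783706665039) [[ 0.57903776 -0.11775127  0.022     ]]
bed [[ 0.5725 -0.0091  0.034 ]
 [ 0.5183 -0.2044  0.034 ]
 [ 0.5931 -0.2234  0.034 ]
 [ 0.6413 -0.0258  0.034 ]]
mark [[ 0.5878 -0.1795  0.094 ]
 [ 0.5717 -0.1773  0.094 ]
 [ 0.543  -0.1694  0.094 ]]
side mark [[ 0.5791 -0.1814  0.094 ]]
jaw cork tops [[ 0.6195 -0.0592  0.058 ]
 [ 0.5746 -0.047   0.058 ]
 [ 0.6067 -0.1124  0.058 ]
 [ 0.5606 -0.1004  0.058 ]]
```

```bash
python3 - <<'E'
from h import *
s=cv2.imread("pics/side0.png");t=cv2.imread("pics/top0.png")
crop(s,205,245,230,282,16,"pics/m_s.png",.8);crop(t,190,160,226,196,16,"pics/m_t.png",.8)
a=cv2.imread("pics/m_s.png");b=cv2.imread("pics/m_t.png");h=max(a.shape[0],b.shape[0])
p=lambda i:cv2.copyMakeBorder(i,0,h-i.shape[0],0,0,cv2.BORDER_CONSTANT)
o=np.hstack([p(a),p(b)]);o=cv2.resize(o,None,fx=.8,fy=.8);print(a.shape,b.shape,o.shape);cv2.imwrite("pics/m.png",o)
E
```

```text
(592, 400, 3) (576, 576, 3) (474, 781, 3)
```

View pics/m.png

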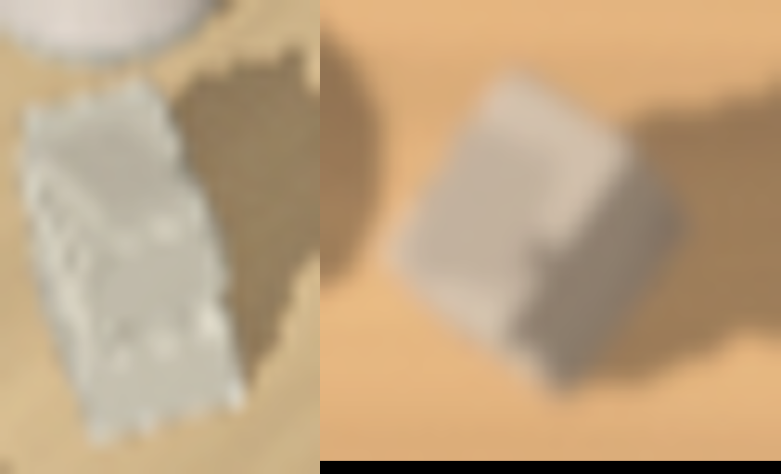

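```bash
python3 - <<'E'
from h import *
def tp(x,y):return ((x-320)/12.8+190-.5,y/12.8+160-.5)
def sp(x,y):return (x/12.8+205-.5,y/12.8+245-.5)
T=ray("top",[tp(393,250),tp(515,65),tp(632,155),tp(510,335)],.062)
B=ray("top",[tp(685,225),tp(565,395)],0)
S=ray("side",[sp(95,440),sp(240,400)],0); S2=ray("side",[sp(25,105),sp(150,78)],.062)
for n,x in zip("T B S0 S2".split(),(T,B,S,S2)):
    print(n,x.round(4).tolist(),"edges",[(round(np.hypot(*d[:2])*1e3,1),round(np.degrees(np.arctan2(d[1],d[0])),1)) for d in np.diff(x,axis=0)])
print(T.mean(0))
# white mask of whole piece
for n,(x0,y0,x1,y1) in(("top",(188,160,226,196)),("side",(203,245,230,283))):
    im=cv2.imread(f"pics/{n}0.png");hs=cv2.cvtColor(im,cv2.COLOR_BGR2HSV)
    m=np.zeros(hs.shape[:2],np.uint8);m[y0:y1,x0:x1]=(hs[y0:y1,x0:x1,1]<75)*255
    c=max(cv2.findContours(m,0,1)[0],key=cv2.contourArea)
    print(n,cv2.contourArea(c),cv2.minAreaRect(c),cv2.approxPolyDP(c,1.5,True)[:,0].tolist())
E
```

```text
T [[0.6327, 0.1832, 0.062], [0.6714, 0.1598, 0.062], [0.6527, 0.1354, 0.062], [0.6152, 0.1589, 0.062]] edges [(np.float64(45.2), np.float64(-31.3)), (np.float64(30.8), np.float64(-127.5)), (np.float64(44.2), np.float64(147.8))]
B [[0.6529, 0.135, 0.0], [0.6155, 0.1596, 0.0]] edges [(np.float64(44.8), np.float64(146.6))]
S0 [[0.6349, 0.1873, 0.0], [0.6157, 0.1592, 0.0]] edges [(np.float64(34.1), np.float64(-124.3))]
S2 [[0.6729, 0.1586, 0.062], [0.6553, 0.1359, 0.062]] edges [(np.float64(28.7), np.float64(-127.8))]
[0.64300645 0.15932624 0.062     ]
top 253.0 ((206.42306518554688, 177.61537170410156), (16.36365509033203, 18.30510711669922), 33.690067291259766) [[204, 167], [196, 180], [208, 188], [216, 177], [213, 171]]
side 386.0 ((213.73822021484375, 261.5970458984375), (34.590126037597656, 17.02662467956543), 85.60128784179688) [[204, 245], [206, 248], [214, 251], [207, 253], [206, 257], [212, 279], [223, 276], [221, 261], [217, 252], [213, 250], [221, 245]]
```

The moulding's centre is about (0.6437, 0.160), with its long axis at about -32°. From the clamp, the station's y axis points at about 75° and the seat is at about (0.590, -0.084). Next I'll refine the clamp fit and check the IK.

```bash
cat >> h.py <<'E'
def down(a):
    y=np.array([np.cos(a),np.sin(a),0]);z=np.array([0,0,-1.]);return R.from_matrix(np.c_[np.cross(y,z),y,z]).as_quat()
E
python3 - <<'E'
from h import *
from bench import ik
print("jar",ray("top",(238,141),.075))
a=np.radians(-14.9);ux=np.array([np.cos(a),np.sin(a),0]);uy=np.array([-np.sin(a),np.cos(a),0])
seat=np.array([.5897,-.0837,.034])
for nm,P,an in(("pick",[.6437,.1603,.1],-32.3),("seat",seat+[0,0,.1],-14.9),("knob",seat-.095*uy+[0,0,.1],77)):
  for f in(0,180):
    q=ik(P,down(np.radians(an+f)));print(nm,an+f,None if q is None else np.round(q,3))
im={n:cv2.imread(f"pics/{n}0.png") for n in CAL}
S=lambda x,y,z:seat+ux*x+uy*y+[0,0,z]
k=np.array([S(0,-.095,0)[0],S(0,-.095,0)[1],0])
pts=[S(x,-.0225,z) for x in(-.025,.025) for z in(0,.024)]+[S(0,0,0),S(0,-.095,.020)]
ka=np.radians(-11);kv=np.array([np.cos(ka),np.sin(ka),0])
kp=[k+[0,0,.094]+kv*.022*i+np.array([-kv[1],kv[0],0])*.007*j for i in(-1,1) for j in(-1,1)]
th=np.linspace(0,6.28,24);foot=[k+[.018*np.cos(q),.018*np.sin(q),.060] for q in th]
out=[]
for n,(x0,y0,x1,y1) in(("top",(265,170,362,225)),("side",(250,188,327,244))):
    K=8;c=cv2.resize(im[n][y0:y1,x0:x1],None,fx=K,fy=K,interpolation=cv2.INTER_CUBIC);c=np.uint8(255*(c/255.)**.5)
    for L,col in((pts,(0,0,255)),(kp,(0,200,0)),(foot,(255,0,0))):
        for u,v in proj(n,L): cv2.circle(c,(int((u-x0+.5)*K),int((v-y0+.5)*K)),3,col,-1)
    cv2.imwrite(f"pics/ov_{n}.png",c)
E
```

```text
jar [[0.73111497 0.07273047 0.075     ]]
pick -32.3 [ 0.14   0.566  1.488 -0.     1.088  0.704]
pick 147.7 [ 0.14   0.566  1.488 -0.     1.088 -2.438]
seat -14.9 [-0.257  0.443  1.618 -0.     1.08   0.003]
seat 165.1 None
knob 77 [-0.418  0.438  1.627 -0.     1.077 -1.762]
knob 257 [-0.418  0.438  1.627 -0.     1.077  1.38 ]
```

View pics/ov_top.png

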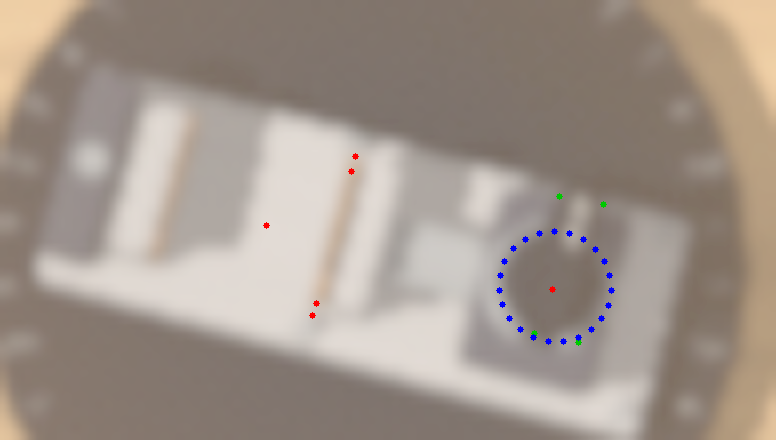

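View pics/ov_side.png

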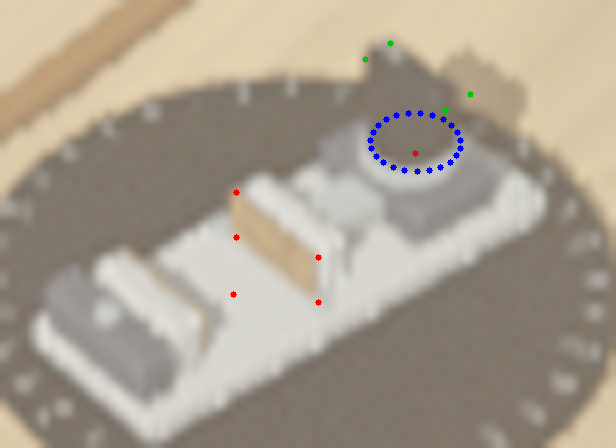

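The overlay fits to about 1 mm: jaw face, knob foot, and bar at -11° with its white mark at top (337,194). One knob grasp should cover the whole turn, with j6 going from about -1.8 to +0.9. Now the pick.

```bash
python3 - <<'E'
from h import *
from bench import *
q=down(np.radians(-32.3));p=np.array([.6437,.1603])
movep([*p,.15],q)
move_straight([*p,.0285],speed=.1)
o=observe();print(o['t'],o['ee_pos'],o['wrist_force'].round(2))
command_gripper(.03)
o=observe();print(o['t'],o['finger_gap'],o['wrist_force'].round(2))
move_straight([*p,.15],speed=.1)
o=observe();print(o['t'],o['finger_gap'],o['wrist_force'].round(2),o['moment'].round(3))
for n in CAL: cv2.imwrite(f"pics/{n}1.png",get_image(n)["image"][:,:,::-1])
s=cv2.imread("pics/side1.png");t=cv2.imread("pics/top1.png")
crop(s,170,180,270,290,6,"pics/a.png",.8);crop(t,150,110,260,220,6,"pics/b.png",.8)
o=np.hstack([cv2.imread("pics/a.png"),cv2.imread("pics/b.png")]) ;cv2.imwrite("pics/g1.png",cv2.resize(o,None,fx=.63,fy=.63))
E
```

```text
4.3833 [0.64435589 0.16041599 0.02925549] [-0.32 -0.52 -0.6 ]
5.0833 0.047757851367499854 [1.03 0.69 0.67]
6.45 0.04790396697122392 [-0.69 -0.48 -2.33] [-0.039 -0.024  0.057]
```

View pics/g1.png

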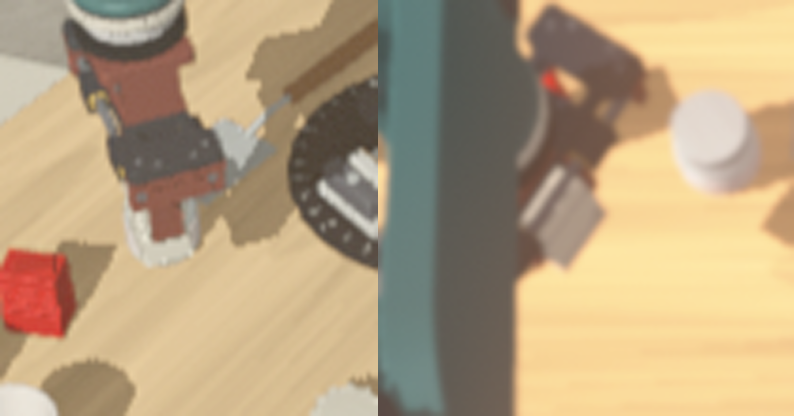

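```bash
python3 - <<'E'
from h import *
P=ray("side",[(209.2,249.6),(221.1,245.6)],.1215);m=P.mean(0)[:2];print(P,m)
a=np.radians(-32.3);ux=np.array([np.cos(a),np.sin(a)]);uy=np.array([-ux[1],ux[0]])
d=m-[.6437,.1603];print("along",d@ux,"across",d@uy)
E
python3 - <<'E'
import sys;sys.path.insert(0,'.')
from h import *
s=cv2.imread("pics/side1.png");crop(s,195,215,235,255,14,"pics/g2.png",.8)
E
```

```text
[[0.63107477 0.18553523 0.1215    ]
 [0.6143057  0.15494557 0.1215    ]] [0.62269023 0.1702404 ]
along -0.023070428563154867 across -0.002824377940402815
```

View pics/g2.png

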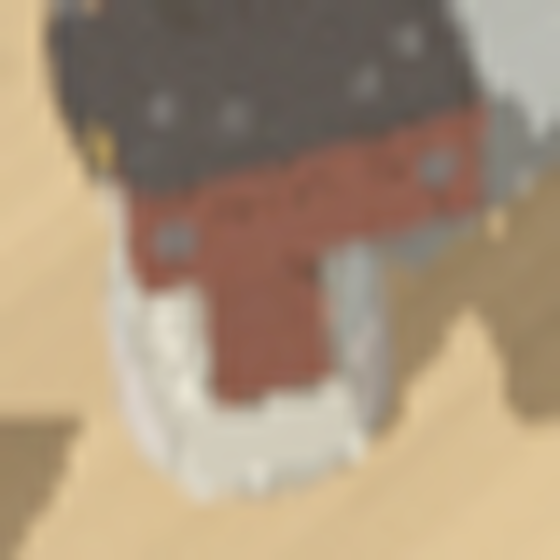

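```bash
python3 - <<'E'
from h import *
from bench import *
a=np.radians(-14.8);ux=np.array([np.cos(a),np.sin(a)]);uy=np.array([-ux[1],ux[0]])
seat=np.array([.5897,-.0837]);p=seat+.002*uy;q=down(a)
movep([*p,.17],q)
move_straight([*p,.105],speed=.1)
hold(.2)
o=observe();print(o['t'],o['ee_pos'],p,o['wrist_force'].round(2))
for n in CAL: cv2.imwrite(f"pics/{n}2.png",get_image(n)["image"][:,:,::-1])
s=cv2.imread("pics/side2.png");t=cv2.imread("pics/top2.png")
crop(s,240,170,340,255,8,"pics/g3.png",.7);crop(t,255,150,365,230,7,"pics/g4.png",.7)
E
```

```text
8.525 [ 0.59083338 -0.08189527  0.10583111] [ 0.59021089 -0.08176635] [ 0.15  0.2  -2.81]
```

View pics/g3.png

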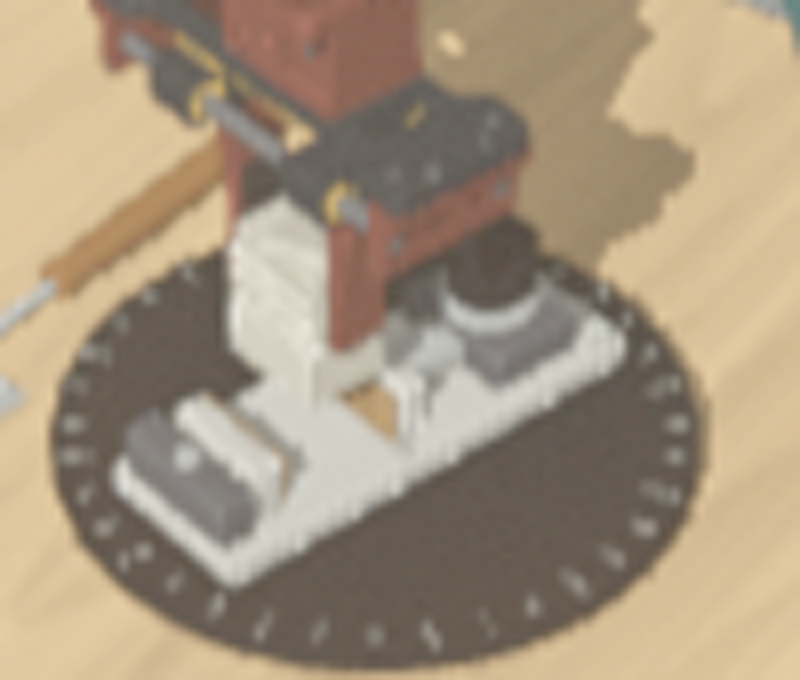

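View pics/g4.png

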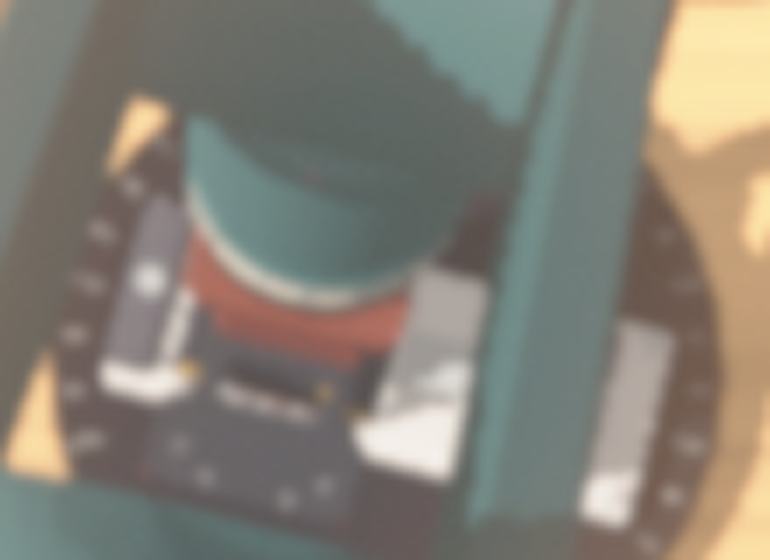

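```bash
python3 - <<'E'
from h import *
a=np.radians(-14.8);ux=np.array([np.cos(a),np.sin(a)]);uy=np.array([-ux[1],ux[0]])
p=np.array([.5908,-.0819])
f=lambda x,y:(x/8+240-.5,y/8+170-.5)
for nm,uv,z in(("corner",f(318,408),.0766),("jaw cork low",f(393,442),.034),("jawcorktop",f(393,405),.058),("back cork",f(285,495),.034)):
    d=ray("side",uv,z)[0][:2]-p;print(nm,(d@ux*1e3).round(1),(d@uy*1e3).round(1))
E
```

```text
corner -24.4 14.9
jaw cork low -22.3 -24.6
jawcorktop -26.0 -21.3
back cork -18.2 26.8
```

Measured in the side view, the moulding sits about 3 mm toward -y in the fingers. I'll shift the target 3 mm along +y, then lower it.

```bash
python3 - <<'E'
from h import *
from bench import *
a=np.radians(-14.8);ux=np.array([np.cos(a),np.sin(a)]);uy=np.array([-ux[1],ux[0]])
seat=np.array([.5897,-.0837]);p=seat+.005*uy-.0005*ux
move_straight([*p,.105],speed=.05)
move_straight([*p,.068],speed=.06,f_stop=12)
o=observe();print(o['t'],o['ee_pos'],o['wrist_force'].round(2))
r=move_straight([*p,.058],speed=.02,f_stop=3)
o=observe();print(r,o['t'],o['ee_pos'],o['wrist_force'].round(2))
for n in("side",): cv2.imwrite(f"pics/{n}3.png",get_image(n)["image"][:,:,::-1])
crop(cv2.imread("pics/side3.png"),240,170,340,255,8,"pics/g5.png",.7)
E
```

```text
9.6417 [ 0.5906086  -0.07877498  0.06793932] [ 0.58  0.03 -1.83]
True 10.0167 [ 0.59115559 -0.0788464   0.06243383] [-0.07 -0.31  2.86]
```

View pics/g5.png

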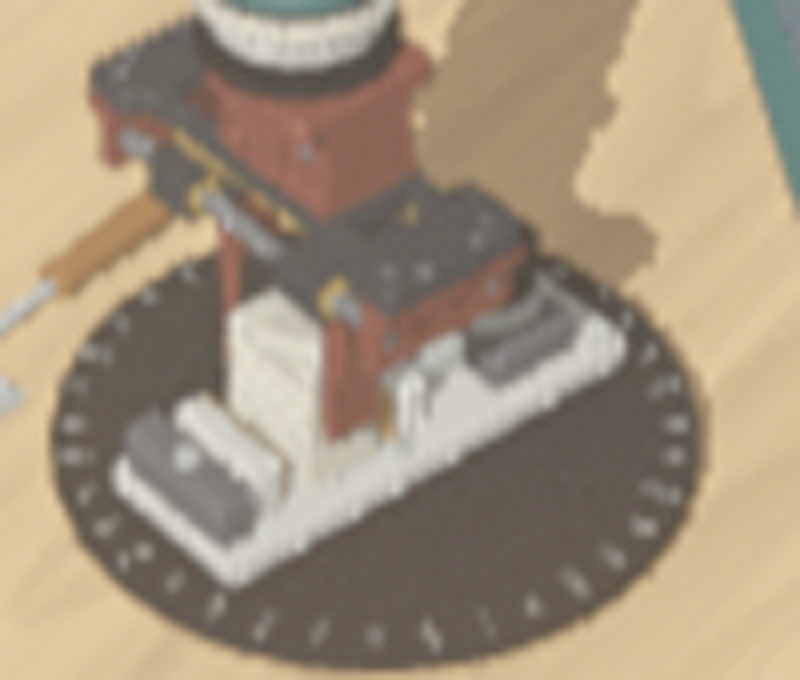

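The moulding stands on the bed between the jaws, with the contact height as expected. Releasing it and backing off.

```bash
python3 - <<'E'
from h import *
from bench import *
command_gripper(.075)
o=observe();p=o['ee_pos'];print(o['wrist_force'].round(2))
move_straight([p[0],p[1],.17],speed=.12)
a=np.radians(-14.8);uy=np.array([-np.sin(a),np.cos(a)])
k=np.array([.5897,-.0837])-.095*uy
movep([*k,.20],down(np.radians(79)))
hold(.1)
o=observe();print(o['t'],o['joint_positions'].round(3),o['ee_pos'])
for n in CAL: cv2.imwrite(f"pics/{n}4.png",get_image(n)["image"][:,:,::-1])
crop(cv2.imread("pics/side4.png"),240,150,340,255,7,"pics/g6.png",.7);crop(cv2.imread("pics/top4.png"),255,150,365,230,7,"pics/g7.png",.7)
E
```

```text
[-0.87  0.12  0.66]
13.4167 [-0.417  0.369  1.556  0.     1.217 -1.796] [ 0.56539287 -0.17527673  0.1997808 ]
```

View pics/g6.png

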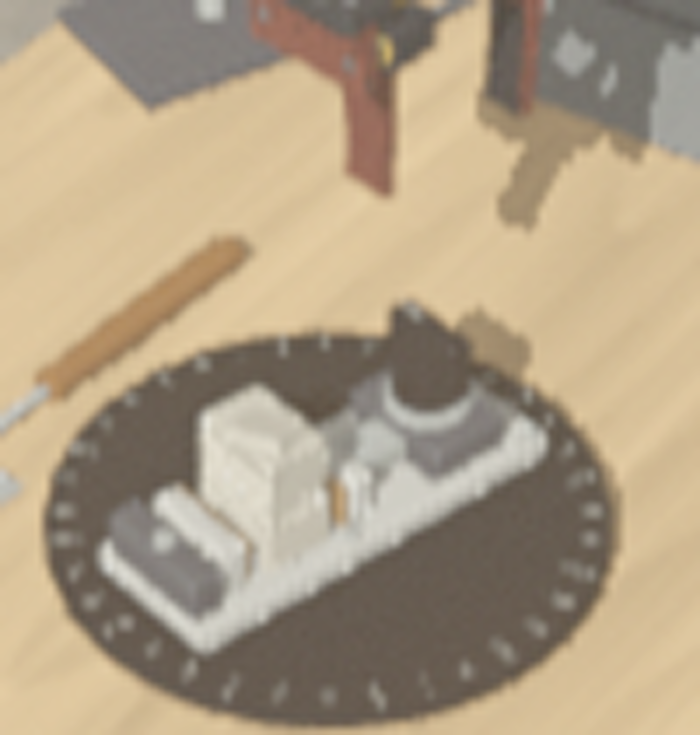

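View pics/g7.png

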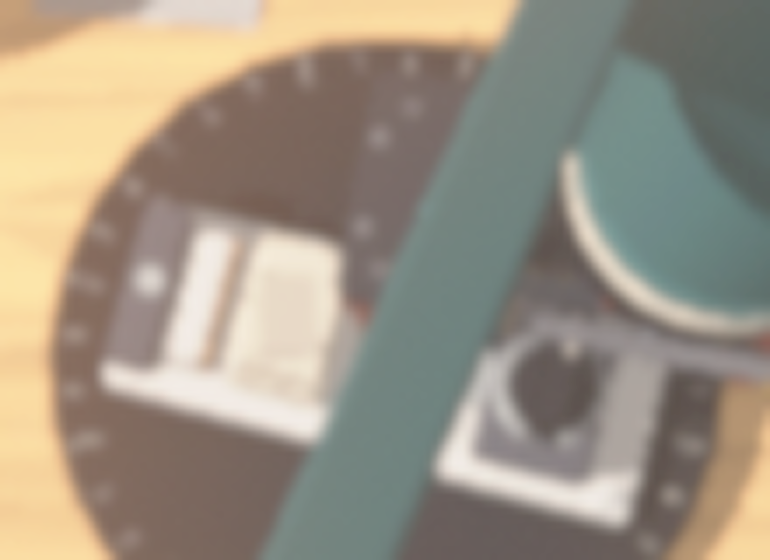

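Upright, square, and clear of both jaws. Now I'll grasp the knob and turn it in monitored steps using j6 only.

```bash
cat > turn.py <<'E'
from h import *
from bench import *
def step(d,sv=True):
    q=observe()['joint_positions'] if False else None
E
python3 - <<'E'
from h import *
from bench import *
command_gripper(.045)
o=observe();p=o['ee_pos']
a=np.radians(-14.8);uy=np.array([-np.sin(a),np.cos(a)]);k=np.array([.5897,-.0837])-.095*uy
move_straight([*k,.075],speed=.1,f_stop=10)
r=move_straight([*k,.0645],speed=.05,f_stop=4)
o=observe();print(r,o['t'],o['ee_pos'],o['wrist_force'].round(2),o['moment'].round(3))
command_gripper(.0)
o=observe();print(o['t'],o['finger_gap'],o['ee_pos'],o['wrist_force'].round(2),o['moment'].round(3))
j=o['joint_positions'].copy();j0=j.copy();np.save("j0.npy",j0)
for i in range(6):
    j[5]=j0[5]+.1*(i+1);move_j(j);o=observe()
    print(round(o['t'],2),(o['joint_positions'][5]-j0[5]).round(3),o['wrist_force'].round(1),o['moment'].round(3),round(o['finger_gap'],4))
E
```

```text
False 15.9333 [ 0.56504571 -0.17537185  0.06408035] [ 0.05 -0.7   1.38] [ 0.045 -0.122  0.019]
16.3 0.03409140063007669 [ 0.56567212 -0.17391251  0.06449519] [ 2.62  5.8  -0.26] [ 1.092 -0.501 -0.049]
16.55 0.098 [ 0.1  1.8 -1. ] [ 0.364 -0.286 -0.06 ] 0.0341
16.8 0.196 [ 1.9  3.8 -0.7] [ 0.694 -0.436 -0.084] 0.0337
17.05 0.296 [ 1.8  4.8 -0.8] [ 0.806 -0.496 -0.04 ] 0.0336
17.3 0.396 [ 2.5  5.9 -0.6] [ 0.927 -0.601 -0.032] 0.0339
17.55 0.496 [ 2.4  5.3 -1.6] [ 1.028 -0.674 -0.004] 0.034
17.8 0.596 [ 3.7  5.4 -2.2] [ 1.077 -0.714 -0.025] 0.034
```

The gap is 34 mm and there is almost no torque, so the fingers are on the round foot, not the bar. The knob must sit higher than I assumed. I'll let go, rise and measure it again.

```bash
python3 - <<'E'
from h import *
from bench import *
command_gripper(.06)
p=observe()['ee_pos'];print(p)
a=np.radians(-14.8);uy=np.array([-np.sin(a),np.cos(a)]);k=np.array([.5897,-.0837])-.095*uy
j0=np.load("j0.npy")
move_straight([*k,.18],speed=.15)
q=observe()['joint_positions'];q[5]=j0[5];move_j(q)
print(observe()['t'])
for n in CAL: cv2.imwrite(f"pics/{n}5.png",get_image(n)["image"][:,:,::-1])
X=tri((337.1,194.2),(299.1,194.5));print("mark tri",X, proj("top",[X]),proj("side",[X]))
crop(cv2.imread("pics/side5.png"),280,180,330,225,15,"pics/g8.png",.5);crop(cv2.imread("pics/top5.png"),310,180,360,225,15,"pics/g9.png",.5)
E
```

```text
[ 0.56562108 -0.17408477  0.06453857]
19.95
mark tri [ 0.58331735 -0.18221761  0.09216558] [[338.10927944 196.12799872]] [[298.12194827 194.34221323]]
```

View pics/g8.png

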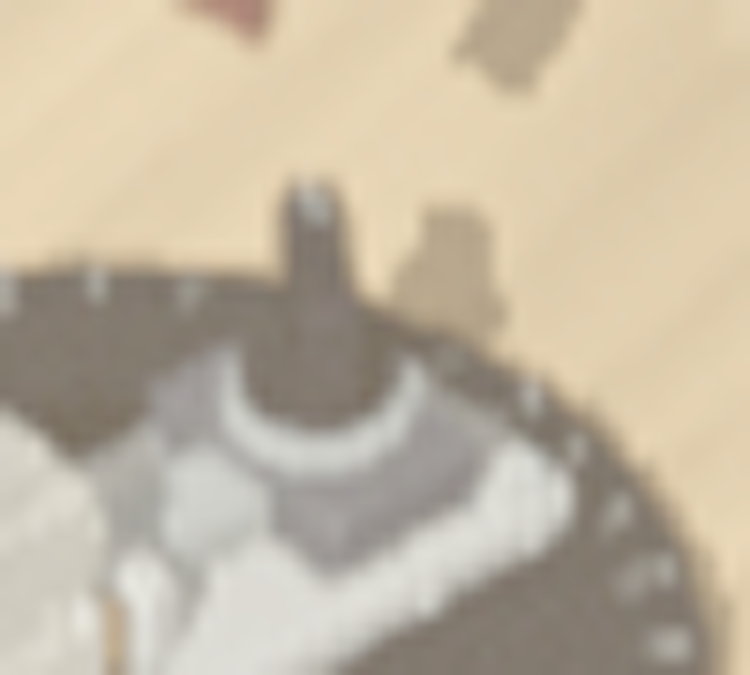

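View pics/g9.png

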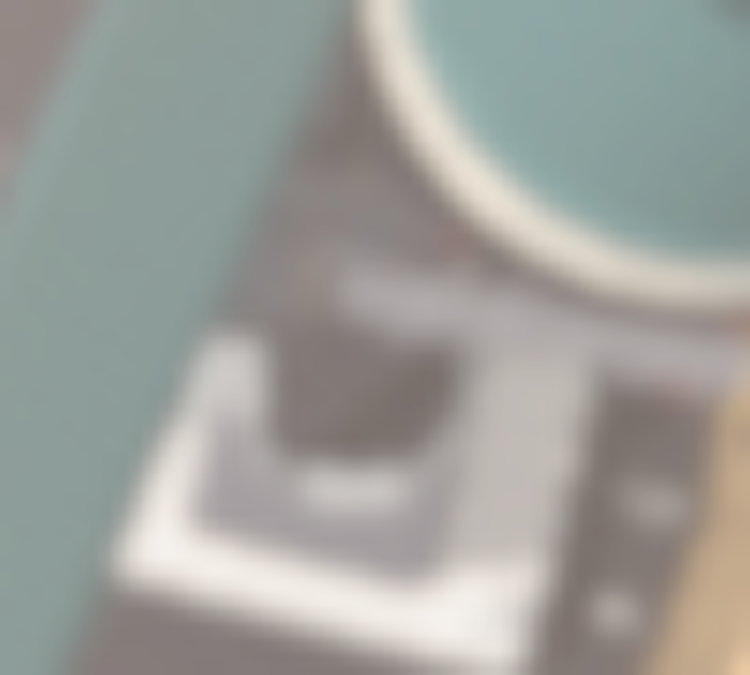

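The knob did turn with the foot: the bar now looks nearly end-on in the side view at (300,192). I'll swing the arm aside for a clear measurement.

```bash
python3 - <<'E'
from h import *
from bench import *
q=observe()['joint_positions'];q[0]-=.55;move_j(q)
print(observe()['t'])
for n in CAL: cv2.imwrite(f"pics/{n}6.png",get_image(n)["image"][:,:,::-1])
a=cv2.resize(cv2.imread("pics/side6.png")[185:220,285:325],None,fx=12,fy=12,interpolation=cv2.INTER_CUBIC)
b=cv2.resize(cv2.imread("pics/top6.png")[180:225,265:358],None,fx=8,fy=8,interpolation=cv2.INTER_CUBIC)
cv2.imwrite("pics/g10.png",np.uint8(255*(a/255.)**.45));cv2.imwrite("pics/g11.png",np.uint8(255*(b/255.)**.45))
E
```

```text
21.2667
```

View pics/g10.png

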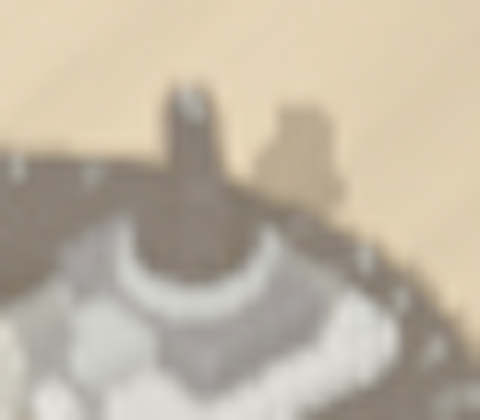

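View pics/g11.png

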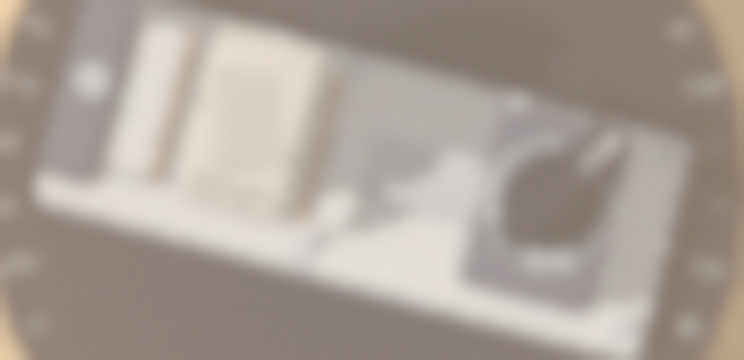

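```bash
python3 - <<'E'
from h import *
a=np.radians(-14.8);uy=np.array([-np.sin(a),np.cos(a)]);k=np.array([.5897,-.0837])-.095*uy;print(k)
for z in(.094,.098):
    M=ray("top",[(341.6,195.75),(337.6,200.75)],z)[:,:2];d=M[0]-M[1];print(z,M.round(4).tolist(),np.degrees(np.arctan2(d[1],d[0])),"from axis",[ (np.degrees(np.arctan2(*(m-k)[::-1])).round(1),np.hypot(*(m-k)).round(4)) for m in M],
     "k+off",[ (np.degrees(np.arctan2(*(m-k-[.0008,.002])[::-1])).round(1)) for m in M])
print(tri((341.6,195.75),(300.2,192.8)))
E
```

```text
[ 0.56543265 -0.17554822]
0.094 [[0.584, -0.1907], [0.5713, -0.1805]] -38.7274480782243 from axis [(np.float64(-39.2), np.float64(0.0239)), (np.float64(-40.2), np.float64(0.0077))] k+off [np.float64(-44.0), np.float64(-54.0)]
0.098 [[0.5832, -0.1901], [0.5706, -0.1799]] -38.72744807822469 from axis [(np.float64(-39.2), np.float64(0.0229)), (np.float64(-40.5), np.float64(0.0068))] k+off [np.float64(-44.2), np.float64(-55.8)]
[ 0.58276874 -0.1916044   0.09262341]
```

The bar is at -39° and the axis is where I estimated, so the knob has turned about 0.5 rad. I'll grasp it again 6.5 mm higher.

```bash
python3 - <<'E'
from h import *
from bench import *
a=np.radians(-14.8);uy=np.array([-np.sin(a),np.cos(a)]);k=np.array([.5897,-.0837])-.095*uy+[.0003,.0008]
movep([*k,.15],down(np.radians(51)))
r=move_straight([*k,.071],speed=.1,f_stop=6)
o=observe();print(r,o['t'],o['ee_pos'],o['wrist_force'].round(2),o['moment'].round(3))
command_gripper(.0)
o=observe();print(o['t'],o['finger_gap'],o['ee_pos'],o['wrist_force'].round(2),o['moment'].round(3),o['joint_positions'].round(3))
E
```

```text
False 23.5333 [ 0.56618513 -0.17506573  0.07148953] [0.37 0.56 1.44] [ 0.055 -0.108 -0.005]
24.3167 0.014299015719013245 [ 0.56635192 -0.17303464  0.07118808] [2.05 6.25 2.47] [ 1.124 -0.506  0.009] [-0.415  0.518  1.679  0.003  0.945 -1.306]
```

Now it has the bar (gap 14.3 mm). I'll recentre by about 2 mm to relieve the lateral force, then turn while watching the torque.

```bash
python3 - <<'E'
from h import *
from bench import *
o=observe();p=o['ee_pos']
move_straight([p[0]+.0003,p[1]+.0006,.0712],speed=.02)
o=observe();print(o['t'],o['ee_pos'],o['wrist_force'].round(2),o['moment'].round(3))
j=o['joint_positions'].copy();j0=j.copy();np.save("j0.npy",j0)
L=[]
for i in range(20):
    j[5]=j0[5]+.05*(i+1);move_j(j);o=observe();L.append(o['moment'][2])
    print(round(o['t'],2),(o['joint_positions'][5]-j0[5]).round(3),o['wrist_force'].round(1),o['moment'][2].round(3))
    if L[-1]>.27 : break
np.save("j1.npy",j)
E
```

```text
24.5917 [ 0.56644928 -0.17279987  0.07120296] [-0.58 -2.73  0.96] [-0.48   0.143 -0.043]
24.84 0.049 [ 0.  -1.4  1.3] -0.107
25.09 0.098 [ 0.2 -0.   0.3] -0.072
25.34 0.148 [0.7 1.9 0.2] -0.032
25.59 0.198 [ 2.5  1.5 -0.6] -0.042
25.84 0.248 [ 2.9  2.8 -1.3] -0.02
26.09 0.298 [ 3.9  3.9 -1.9] -0.017
26.34 0.348 [ 5.   3.6 -2. ] 0.029
26.59 0.398 [ 3.9  4.1 -1.5] -0.004
26.84 0.448 [ 4.6  3.9 -0.7] -0.004
27.09 0.498 [ 4.6  4.  -1.6] 0.004
27.34 0.548 [ 5.   4.6 -2.1] 0.026
27.59 0.598 [ 5.   4.8 -2.6] 0.004
27.84 0.648 [ 5.8  4.1 -2.5] -0.009
28.09 0.698 [ 6.1  5.2 -3.4] -0.005
28.34 0.748 [ 5.5  4.2 -3.7] 0.046
28.59 0.798 [ 5.8  4.4 -3.3] 0.071
28.84 0.848 [ 6.8  5.1 -4. ] 0.078
29.09 0.898 [ 7.1  4.1 -3.3] 0.018
29.34 0.948 [ 7.8  4.7 -3.7] -0.033
29.59 0.998 [ 5.7  3.8 -4.4] -0.048
```

```bash
python3 - <<'E'
from h import *
from bench import *
for n in CAL: cv2.imwrite(f"pics/{n}7.png",get_image(n)["image"][:,:,::-1])
o=observe();print(o['t'],o['finger_gap'],o['moment'].round(3),o['effort'].round(3),o['ee_pos'])
a=cv2.resize(cv2.imread("pics/side7.png")[170:250,245:330],None,fx=8,fy=8,interpolation=cv2.INTER_CUBIC)
b=cv2.resize(cv2.imread("pics/top7.png")[165:230,262:358],None,fx=8,fy=8,interpolation=cv2.INTER_CUBIC)
cv2.imwrite("pics/g12.png",np.uint8(255*(a/255.)**.6));cv2.imwrite("pics/g13.png",np.uint8(255*(b/255.)**.5))
E
```

```text
29.6917 0.013548734810987086 [ 0.808 -1.365 -0.006] [-3.8210e+00 -5.6480e+01 -1.8039e+01 -2.1070e+00  1.8580e+00 -3.0000e-03] [ 0.56830907 -0.17248871  0.0712639 ]
```

View pics/g12.png

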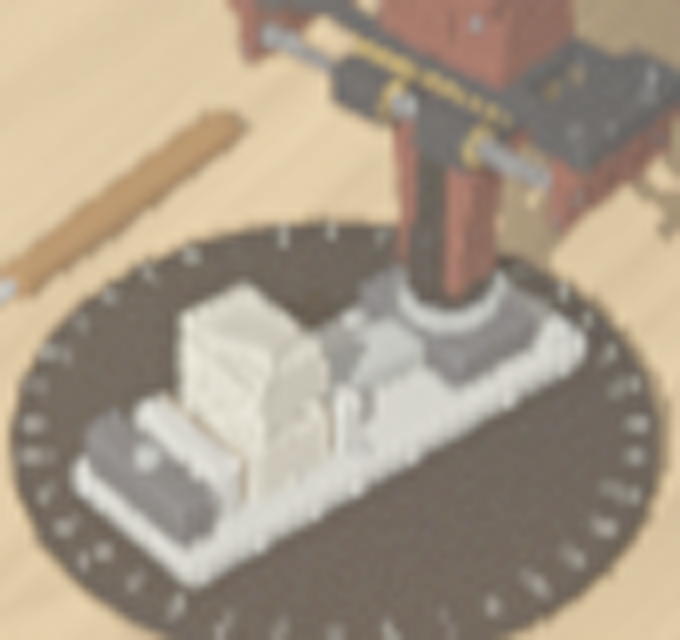

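View pics/g13.png

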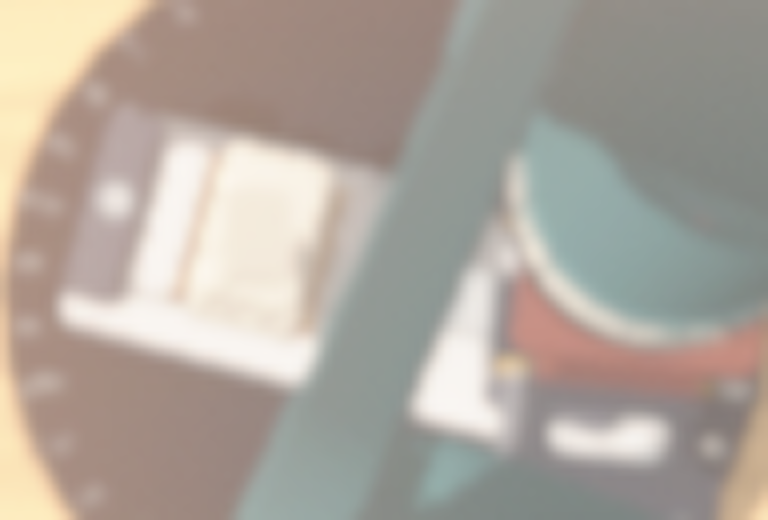

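The moulding is upright and the sliding jaw has reached it, with a little travel left to the back jaw. I'll continue in small steps and stop once the torque has peaked and fallen.

```bash
python3 - <<'E'
from h import *
from bench import *
j0=np.load("j0.npy");j=np.load("j1.npy");pk=-1
for i in range(24):
    j[5]+=.04;move_j(j);o=observe();m=o['moment'][2];pk=max(pk,m)
    print(round(o['t'],2),(j[5]-j0[5]).round(3),(o['joint_positions'][5]-j[5]).round(4),o['wrist_force'].round(1),m.round(3),o['finger_gap'].round(4))
    if pk>.2 and m<pk-.1: break
np.save("j1.npy",j)
E
```

```text
Traceback (most recent call last):
AttributeError: 'float' object has no attribute 'round'
```

```bash
python3 - <<'E'
from h import *
from bench import *
j0=np.load("j0.npy");j=np.load("j1.npy");pk=-1;j[5]+=.04
for i in range(24):
    j[5]+=.04;move_j(j);np.save("j1.npy",j);o=observe();m=o['moment'][2];pk=max(pk,m)
    print(round(o['t'],2),round(j[5]-j0[5],3),round(o['joint_positions'][5]-j[5],4),o['wrist_force'].round(1),round(m,3),round(o['finger_gap'],4))
    if pk>.2 and m<pk-.1: break
E
```

```text
30.19 1.08 -0.002 [ 7.3  3.8 -4.4] 0.016 0.0138
30.44 1.12 -0.0021 [ 7.7  4.3 -4.9] 0.09 0.0137
30.69 1.16 -0.002 [ 8.6  4.4 -5.4] 0.06 0.014
30.94 1.2 -0.0021 [ 7.9  3.8 -6.6] 0.04 0.0139
31.19 1.24 -0.0021 [ 8.4  3.9 -5.8] 0.005 0.0138
31.44 1.28 -0.0021 [ 9.   3.8 -6. ] 0.033 0.014
31.69 1.32 -0.002 [ 8.6  3.6 -6.8] 0.035 0.0141
31.94 1.36 -0.0021 [ 8.5  4.4 -5.2] 0.057 0.0138
32.19 1.4 -0.0021 [ 9.8  4.  -6.6] 0.146 0.0139
32.44 1.44 -0.0021 [ 8.7  3.4 -6.5] 0.106 0.0137
32.69 1.48 -0.0022 [ 9.1  3.6 -7.7] 0.136 0.0139
32.94 1.52 -0.0023 [ 9.3  3.5 -6.5] 0.15 0.0137
33.19 1.56 -0.0024 [ 9.7  3.7 -6.4] 0.267 0.0137
33.44 1.6 -0.0025 [10.7  2.7 -7.1] 0.287 0.014
33.69 1.64 -0.0024 [10.7  3.1 -7.2] 0.241 0.0138
33.94 1.68 -0.0024 [ 9.8  2.5 -6.8] 0.236 0.0136
34.19 1.72 -0.0023 [ 9.9  2.5 -7.6] 0.19 0.0138
34.44 1.76 -0.0022 [10.6  2.5 -8.2] 0.194 0.0141
34.69 1.8 -0.0021 [ 9.8  2.  -7.9] 0.137 0.0138
```

The torque peaked at about 0.29 N m near 1.60 rad and is falling as expected. That puts zero torque near 1.95 and the notch near 2.03. From here, finer steps.

```bash
python3 - <<'E'
from h import *
from bench import *
j0=np.load("j0.npy");j=np.load("j1.npy")
while j[5]-j0[5]<1.995:
    j[5]+=.04 if j[5]-j0[5]<1.91 else .02;move_j(j);np.save("j1.npy",j)
    M=[]
    for _ in range(3): o=observe();M.append(o['moment'][2]);hold(.03)
    print(round(o['t'],2),round(j[5]-j0[5],3),round(o['joint_positions'][5]-j[5],4),o['wrist_force'].round(1),np.round(M,3),round(np.mean(M),3))
    if np.mean(M)<-.12: break
E
```

```text
35.01 1.84 -0.0022 [10.   1.5 -7.4] [0.051 0.07  0.097] 0.072
35.36 1.88 -0.0022 [10.1  2.2 -8.7] [0.048 0.046 0.044] 0.046
35.71 1.92 -0.0021 [10.4  1.9 -8.7] [-0.062 -0.083  0.025] -0.04
36.06 1.94 -0.0025 [10.4  2.4 -9.1] [0.276 0.229 0.241] 0.249
36.41 1.96 -0.0026 [ 9.9  1.9 -7.9] [0.235 0.209 0.272] 0.239
36.76 1.98 -0.0026 [10.4  2.2 -8.8] [0.242 0.255 0.246] 0.248
37.11 2.0 -0.0026 [ 9.4  1.6 -8.3] [0.291 0.232 0.299] 0.274
```

At 1.94 rad the torque jumped from about -0.04 to +0.25 N m, which means the clutch dropped into its notch and clicked. I've stopped turning about 0.06 rad past it, inside the 0.15 limit. Releasing and withdrawing.

```bash
python3 - <<'E'
from h import *
from bench import *
command_gripper(.05)
o=observe();p=o['ee_pos'];print(o['t'],o['finger_gap'],p,o['wrist_force'].round(1),o['moment'].round(3))
move_straight([p[0],p[1],.18],speed=.12)
q=observe()['joint_positions'];q[0]-=.55;move_j(q);hold(.3)
o=observe();print(o['t'],o['wrist_force'].round(1))
for n in CAL: cv2.imwrite(f"pics/{n}8.png",get_image(n)["image"][:,:,::-1])
a=cv2.resize(cv2.imread("pics/side8.png")[180:250,245:330],None,fx=8,fy=8,interpolation=cv2.INTER_CUBIC)
b=cv2.resize(cv2.imread("pics/top8.png")[165:230,262:358],None,fx=8,fy=8,interpolation=cv2.INTER_CUBIC)
cv2.imwrite("pics/g14.png",np.uint8(255*(a/255.)**.6));cv2.imwrite("pics/g15.png",np.uint8(255*(b/255.)**.5))
cv2.imwrite("pics/full.png",np.hstack([cv2.resize(cv2.imread(f"pics/{n}8.png"),(400,300)) for n in CAL]))
E
```

```text
37.875 0.05001039956325759 [ 0.56638837 -0.1727908   0.07123155] [ 0.4  0.5 -0.5] [-0.052  0.003  0.035]
40.4583 [-0.2 -0.4  0.1]
```

View pics/g14.png

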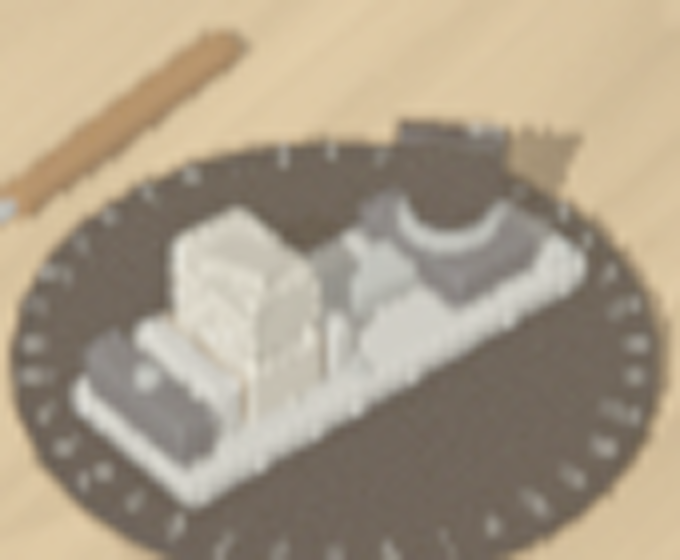

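View pics/g15.png

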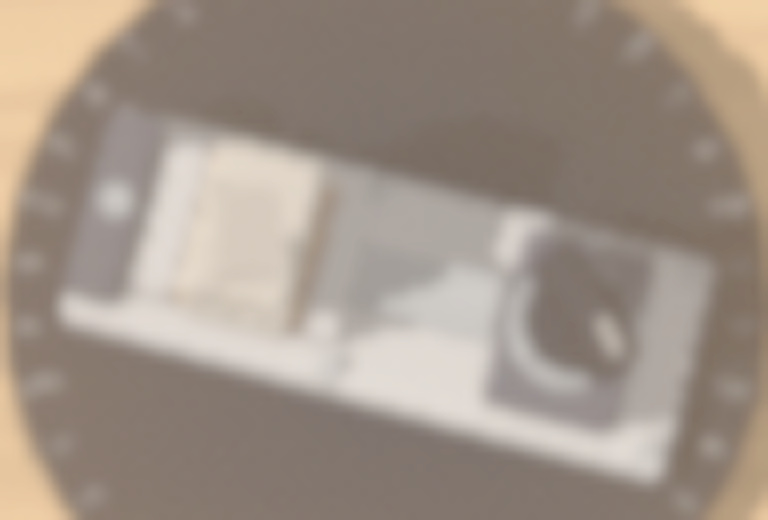

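View pics/full.png

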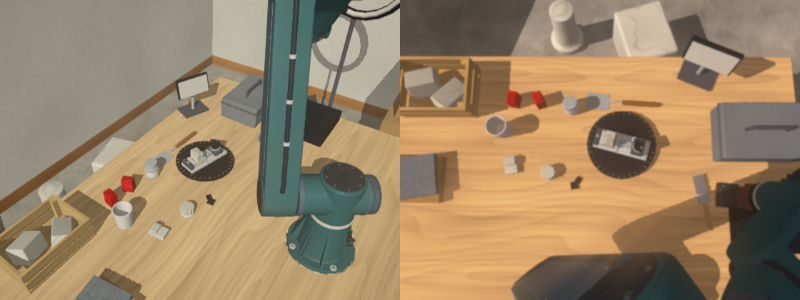

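```bash
python3 - <<'E'
from h import *
M=ray("top",[(600/8+261.5,320/8+164.5),(618/8+261.5,355/8+164.5)],.094)[:,:2];d=M[1]-M[0]
print(M,np.degrees(np.arctan2(d[1],d[0])),np.degrees(np.arctan2(*(M[1]-[.566,-.1735])[::-1])))
E
```

```text
[[ 0.56182558 -0.17761563]
 [ 0.55085619 -0.18301514]] -153.79196849358877 -147.85806487237937
```

The mark points to -154°, as expected with no spring-back (-39° - 115°). The moulding is clamped upright and square, and the bystanders look unmoved.

```bash
python3 - <<'E'
from bench import *
print(observe()['t']); close_job()
E
```

```text
40.5583
the job is handed in; nothing more can be done
```

The moulding is clamped upright and square between the jaws, the clutch has clicked, and the job was handed in at 40.6 s with the gripper clear of everything.

- **Placing:** I gripped the white moulding by its 48 mm ends. A side-view check showed it sat about 3 mm off-centre in the fingers, so I corrected for that, set it on the bed and released it.
- **First knob grasp failed:** it was too low and took hold of the round foot (gap 34 mm). That turned the knob about 0.5 rad clockwise, and the torque reading was unreliable. I released it, measured the bar again and grasped it higher (gap 14.3 mm).
- **Turning to the click:** in the second grasp the torque peaked at about 0.29 N m near 1.60 rad and fell through zero. It jumped to 0.25 N m at 1.94 rad, which I took as the notch. I turned about 0.06 rad past that (0.27 N m) before letting go.
- **Last checks:** the bar mark stayed at about -154°, so the knob did not spring back. The other objects look unmoved in both views.
- **What disagreed:** the torque peak was slightly below the stated 0.30–0.38 N m. The drag readings during travel were well below the stated 0.15–0.2 N m, as I read them at standstill. The side forces on the bar, up to about 11 N, show the knob's axis was 2–3 mm from where I measured it.

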